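# Close the balance's draft shield and tare it

## Robot

A 6-joint arm with a two-finger parallel gripper is mounted at the origin on the work surface. World frame = base frame: x ahead of the robot, y to its left, z up, the work surface at z = 0. Lengths are in mm, angles in rad, forces in N, time in s.
With the tool pointing down it reaches from about 275 to 750 mm from the base axis. Payload 10.2 kg.
Tool frame: the origin (TCP) lies midway between the tips of the shut fingers; the grasp point (between the pads) lies 19 mm behind it; z points along the fingers, y is the line along which they close (so a half turn about z gives the same grasp; the last joint's range is limited). The gripper opens to 85 mm and grips with 20 to 120 N. Pads are 22 mm wide; open, the fingers measure 114 mm over their backs; the gripper's body (76 mm by 85 mm) begins 54 mm behind the grasp point. The pads swing forward as they close: fully open they stand 13 mm farther back than shut.
Start: joints at [0.994, 0.313, 1.498, -0, 1.331, -0.223], TCP at [181.907, 492.485, 231.294] pointing down, gripper open.
Joint ranges: [-2.94, 2.94], [-0.97, 2.17], [0.19, 2.56], [-1.23, 4.37], [0.02, 3.11], [-2.88, 2.88]. Speed limits (rad/s): [2.39, 2.39, 3.01, 3.14, 3.14, 3.14].

## Interface

Orientations are given as a unit quaternion [w, x, y, z].
In Python, from rig import ctrl gives the robot as it stands.
- The arm moves only by the tool send_rows, never from a script. Its argument "targets" is a list of rows, each a list of 7 numbers: the closure, from -1 (fully open) to 1 (shut), so that 0 is half open, then the shift along the tool's x, y, z in m, then the turn, a rotation vector about the tool's x, y, z in rad. In form: [[claw, dx, dy, dz, ax, ay, az], ...]. A call has exactly 10 rows; each row shifts and turns the commanded pose from where the row before left it, along the tool's axes as they then stand; what a row does not reach is not made up. A row lasts 1/8 s, in which the tool goes at most 62.5 mm and 10.7 degrees, less where a joint would pass 70% of its speed; a pose out of reach is approached as far as the arm can. A call with a gripper value outside its range is refused whole. The fingers move at their own pace and stop on an object; "squeeze" is the grip in N (left out, the last holds). Time passes only in rows, so rows that do not move let the fingers close, or fill a call up. It gives the time, the measured TCP pose, the force, the opening and the grip force at its end, in the units of the state.
- ctrl.sense(): the state, without advancing time (a new reading comes with each control period).
- ctrl.capture(name): name is "scene" or "top" or "wrist"; returns a dict with "img" (420x560x3 uint8, red, green, blue), "camera_matrix" (3x3 intrinsics, pixels), "R" (3x3) and "t" (3): a world point X has camera coordinates R X + t. Camera axes: x right, y down, z forward; pixel columns grow to the right and rows downward; lengths in mm; the calibration is good to about 2 mm. A picture is of the moment at which its call begins. There is no depth.
- ctrl.finish_job(): hands the job in; it is judged then, once.
Trained networks look in a picture, given as the dict that the camera call returned (one of the last four; its "shot" number tells which), for a name from the list of things; names that differ only in an ending like _2 or _b are one class to them, and where a whole thing is asked for, a point or a joint stands for the part that bears it (a point fixed in the world has none). Each returns a list of dicts, best first, with "score" (0 to 1); they miss things now and then, are a little off and sometimes report something else, mostly with a low value. They report only what shows in the picture. A call takes as long as a camera call.
- ctrl.boxes_of(query, picture): "extent" ([left, top, width, height] in pixels, round what is visible of it).
- ctrl.landmark_of(query, picture): "point" ([column, row] in pixels: a listed point, or the origin of a listed thing).
The state is a dict: "time_s": time; "joints": joint angles; "dq": joint speeds; "tau": joint torques, N m; "eef_pos": TCP position; "ee_rot": TCP orientation; "force": force on the tool from outside, world axes, zero at the start; "wrist_torque": the same for the moment, N m; "grip_width": opening from 0.0 (shut) to 1.0 (fully open); "grip_force": force on a finger pad.
Only numpy, scipy, OpenCV 4.12 (cv2) and the standard library are available. Lean on these libraries where they do the work, as an engineer would, in place of code of your own. Each camera call takes 0.05 s, during which the arm holds its last target. There are 200 camera calls.

## Task

A vial is standing on the laboratory balance and both glass side doors of the weighing chamber have been left open. With the fingertips, push the blue tabs so that both doors are slid fully shut, then press the green tare key down and let it come up again. Do not press the red power key, and leave the vial and everything else on the bench standing where it is.

Things in the scene. Friction and masses are not known exactly. Their poses are not given: they have to be found in the camera images.
- balance: white laboratory balance, fixed, 300 x 205 mm, glass roof 168 mm high. Origin on the table; housing spans x -160..140, y -102..102 mm. Its x axis points from the keys to the rear, y left as seen from the keys, z up. Console with keys (top 59 mm high): x -160..-45. Glass chamber: x -41..121, y -90..90. Doors slide along x at y +96 and -96 and, when open, stick out behind the chamber.
- left_door (a joint): slide of the left door in m: 0 = fully shut against its stop, larger = open towards the balance's rear (+x of the balance), up to 0.10. About 1.5 N of friction moves it and it stays where it is left. The tab moves by the same distance along the balance's x axis.
- right_door (a joint): slide of the right door in m: 0 = fully shut against its stop, larger = open towards the balance's rear (+x of the balance), up to 0.10. About 1.5 N of friction moves it and it stays where it is left. The tab moves by the same distance along the balance's x axis.
- left_tab (a point): top centre of the blue thumb tab on the left glass door (+y side of the balance), 206 mm above the table. The tab is 14 mm along the balance's x, 34 mm along y, 34 mm high; the door's upper edge runs 34 mm below this point, the roof beside it 38 mm below. A finger on the tab's rear (+x) face pushes the door shut towards the keys.
- right_tab (a point): top centre of the blue thumb tab on the right glass door (-y side of the balance), 206 mm above the table. The tab is 14 mm along the balance's x, 34 mm along y, 34 mm high; the door's upper edge runs 34 mm below this point, the roof beside it 38 mm below. A finger on the tab's rear (+x) face pushes the door shut towards the keys.
- tare_top (a point): centre of the top face of the round green tare key, 28 mm across, on the right (-y) side of the console 81 mm above the table, standing 10 mm proud of a round grey housing; it is pressed straight down
- tare (a joint): travel of the green tare key in m: 0 = up, 0.006 = fully down; a spring pushes it back up (about 4 N when fully down). It counts as pressed beyond 0.004.
- power_top (a point): centre of the top face of the round red power key, 28 mm across, on the left (+y) side of the console, 136 mm from the green one; not to be pressed
- power (a joint): travel of the red power key in m: 0 = up, 0.006 = fully down
- vial: small amber glass vial with black cap, 28 mm across, 50 mm high, on the balance's steel pan inside the chamber, loose; origin at the centre of its underside
- jar: white plastic reagent jar with black cap, 72 mm across, 130 mm high, loose on the bench beside the balance; origin at the centre of its underside
- beaker: empty glass beaker, 68 mm across, 90 mm high, loose on the bench beside the balance; origin at the centre of its underside
- dropper: amber dropper bottle with red cap, 36 mm across, 85 mm high, loose; origin at the centre of its underside
- spatula: thin steel laboratory spatula 175 mm long lying flat on the bench, loose; origin at the middle underside
- flask: green-tinted conical flask, 84 mm across, 115 mm high, loose; origin at the centre of its underside
- mortar: white ceramic bowl, 90 mm across, 50 mm high, loose; origin at the centre of its underside
- paperbox: blue box of weighing papers 90 x 120 x 45 mm, loose; origin at the centre of its underside

How it is judged (in metres and radians):
On the way, in this order (a step that is already met when the one before it is completed fails the run):
1. both doors of the weighing chamber are slid fully shut (value of joint each of left_door, right_door below 0.005 m), for 0.2 s.
2. the green tare key is pressed down with both doors shut (all of step 1 and value of joint tare above 0.004 m), for 0.05 s.
At the end, for the whole second after the job is handed in: both doors shut to within 5 mm and at rest, the green key up again after having been pressed, the red key up, the vial upright and within 10 mm of where it stood, every other loose thing within 20 mm of where it was (all of step 1 and value of joint each of tare, power below 0.0015 m and velocity of joint each of left_door, right_door below 0.01 m/s and distance of vial from where it was at the start of the episode below 0.01 m and angle between vial's own z axis and vertical below 0.1 rad and linear speed of vial below 0.02 m/s and distance of each of jar, beaker, dropper, spatula, flask, mortar, paperbox from where it was at the start of the episode below 0.02 m); the robot touches nothing.
It fails at once if the tare key is pressed while a door stands open (value of joint tare above 0.004 m and value of joint any of left_door, right_door above 0.006 m).
It fails at once if the red power key is pressed (value of joint power above 0.003 m).
It fails at once if the vial is lifted, moved or tipped (distance of vial from where it was at the start of the episode above 0.015 m or angle between vial's own z axis and vertical above 0.25 rad).
It fails at once if something else on the bench is lifted, knocked over or pushed away (distance of any of jar, beaker, dropper, spatula, flask, mortar, paperbox from where it was at the start of the episode above 0.025 m or angle between any of jar, beaker, dropper, spatula, flask, mortar, paperbox's own z axis and vertical above 0.35 rad).
It also fails if it takes over 48 s, if anything falls off the work surface, if the arm or the gripper's body presses on something with over 40 N, if the wrist force passes 120 N, or if a joint passes its speed limit or range.

## Working session

There is one attempt and no reset: what is moved stays moved. The work goes in short steps, Python scripts to look and compute and a tool call to move; the robot and the scene stay as the last step left them, time stands still between calls to the robot, and variables do not carry over. Pictures are saved under pics/ and viewed, at most 10 in all, crops included, and the job is handed in when it is done.

Besides the shell and the picture viewer there is one more tool, called after "Request:" as name([rows], argument=value, ...), one row to a line, values as JSON. send_rows: Moves the arm, as the interface text tells. Its arguments: {"type":"object","properties":{"targets":{"type":"array"},"squeeze":{"type":"number"}},"required":["targets"]}

```bash
mkdir -p pics
cat > h.py <<'E'
import numpy as np, cv2
from rig import ctrl
def ray(p,px):
    K,R,t=[np.array(p[k],float) for k in("camera_matrix","R","t")]
    return -R.T@t.ravel(), R.T@np.linalg.solve(K,[px[0],px[1],1.])
def at_z(p,px,z):
    c,d=ray(p,px); return c+d*(z-c[2])/d[2]
def proj(p,X):
    K,R,t=[np.array(p[k],float) for k in("camera_matrix","R","t")]
    q=K@(R@np.array(X,float)+t.ravel()); return q[:2]/q[2]
E
python3 - <<'E'
from h import *
Z=dict(left_tab=206,right_tab=206,tare_top=81,power_top=81,vial=62,jar=0,beaker=0,dropper=0,spatula=0,flask=0,mortar=0,paperbox=0)
s=ctrl.sense();print(s['eef_pos'],s['ee_rot'],s['time_s'])
for n in("top","scene"):
    p=ctrl.capture(n);cv2.imwrite(f"pics/{n}0.png",p["img"][:,:,::-1])
    print(n,np.round(ray(p,(280,210))[0]))
    for k,z in Z.items():
        for r in ctrl.landmark_of(k,p)[:2]: print(n,k,round(r['score'],2),np.round(r['point']),np.round(at_z(p,r['point'],z)[:2]))
E
```

```text
[181.75350272 492.25053071 230.72106665] [-2.78816694e-04  1.75994265e-01  9.84390965e-01 -6.07823267e-04] 0.0
top [ 289.   -3. 1311.]
top left_tab 0.66 [134. 174.] [545. 370.]
top left_tab 0.5 [229. 146.] [617. 109.]
top right_tab 0.59 [298. 161.] [572. -81.]
top right_tab 0.3 [422. 214.] [ 416. -417.]
top tare_top 0.64 [276. 221.] [419. -18.]
top power_top 0.43 [228. 214.] [444. 126.]
top jar 0.92 [212. 169.] [603. 186.]
top jar 0.49 [298. 163.] [618. -97.]
top dropper 0.74 [128. 251.] [341. 452.]
top dropper 0.25 [211. 168.] [607. 189.]
top spatula 0.61 [380. 262.] [ 287. -350.]
top flask 0.76 [136. 175.] [587. 434.]
top mortar 0.65 [211. 170.] [600. 188.]
top mortar 0.62 [423. 221.] [ 414. -495.]
top paperbox 0.71 [402. 169.] [ 591. -439.]
scene [1006.  668.  741.]
scene left_tab 0.58 [258. 236.] [605. 103.]
scene right_tab 0.62 [230. 198.] [564. -68.]
scene power_top 0.44 [307. 254.] [461. 113.]
scene power_top 0.29 [370. 401.] [643. 472.]
scene jar 0.88 [277. 319.] [610. 175.]
scene dropper 0.66 [442. 339.] [358. 455.]
scene spatula 0.52 [255. 189.] [ 289. -346.]
scene flask 0.94 [372. 400.] [594. 449.]
scene mortar 0.63 [201. 188.] [ 438. -484.]
scene paperbox 0.8 [167. 206.] [ 591. -451.]
```

Run:
```python
import cv2
a=cv2.imread("pics/top0.png")[90:290,130:410];cv2.imwrite("pics/top0c.png",cv2.resize(a,None,fx=2.8,fy=2.8,interpolation=2))
a=cv2.imread("pics/scene0.png")[110:370,150:470];cv2.imwrite("pics/scene0c.png",cv2.resize(a,None,fx=2.3,fy=2.3,interpolation=2))
```

```text
(no output)
```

View pics/top0c.png

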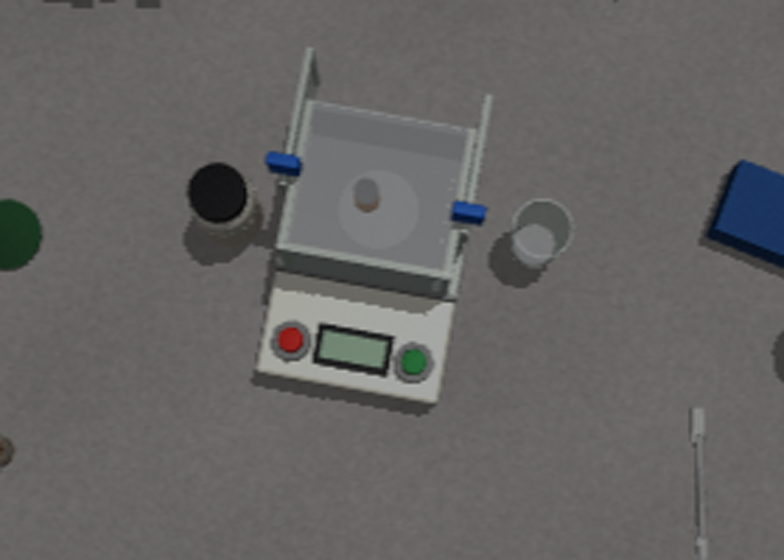

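View pics/scene0c.png

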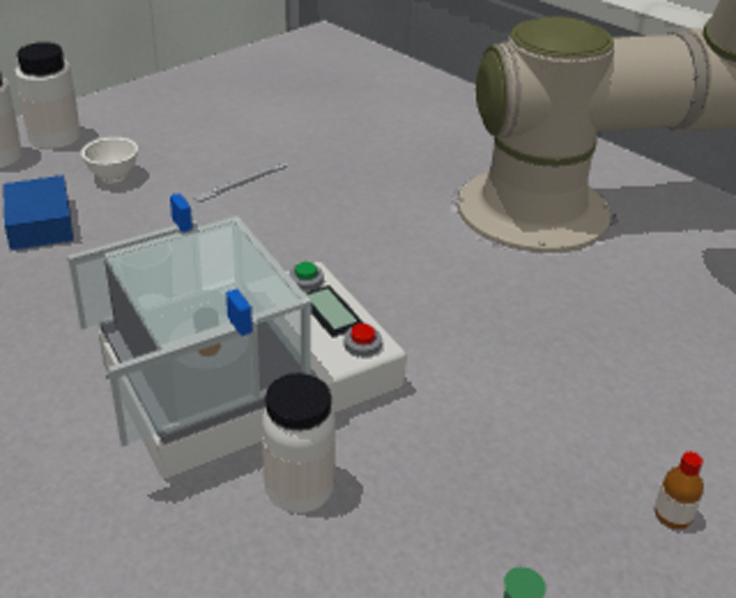

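The top view shows the red key at px (234,211), the green key at (277,219), and the tabs at (231,148) on the left and (297,166) on the right. The jar stands close to the left tab and the beaker close to the right one. I'll refine these positions with colour blobs fitted in both views.

```bash
cat > fit.py <<'E'
from h import *
from scipy.optimize import least_squares
def blob(img,kind,roi):
    f=img.astype(int);r,g,b=f[...,0],f[...,1],f[...,2]
    m={'b':(b>1.6*r)&(b>60)&(b-g>30),'g':(g>1.5*r)&(g>1.25*b),'r':(r>2*g)&(r>2*b)}[kind].astype(np.uint8)
    x0,y0,x1,y1=roi;mm=np.zeros_like(m);mm[y0:y1,x0:x1]=m[y0:y1,x0:x1]
    n,l,s,c=cv2.connectedComponentsWithStats(mm)
    if n<2:return None
    i=1+np.argmax(s[1:,4]);return c[i],s[i,4]
def tabpts(X,Y,yaw,w=(7,17)):
    u=np.array([np.cos(yaw),np.sin(yaw)]);v=np.array([-u[1],u[0]])
    return [[*(np.array([X,Y])+a*w[0]*u+b*w[1]*v),z] for a in(-1,1) for b in(-1,1) for z in(172,206)]
def hullc(p,pts):
    h=cv2.convexHull(np.float32([proj(p,q) for q in pts]));m=cv2.moments(h);return np.array([m['m10'],m['m01']])/m['m00']
def keyc(p,X,Y): # top disc+side
    a=np.linspace(0,6.283,24)
    return hullc(p,[[X+14*np.cos(t),Y+14*np.sin(t),z] for t in a for z in(71,81)])
E
python3 - <<'E'
from fit import *
ps={n:ctrl.capture(n) for n in("top","scene")}
rois={"top":{'L':(215,135,245,162),'R':(283,152,312,180),'T':(262,208,292,232),'P':(222,200,246,222)},
"scene":{'L':(240,228,268,260),'R':(218,188,240,215),'T':(270,215,300,235),'P':(295,245,325,268)}}
kd=dict(L='b',R='b',T='g',P='r')
obs={n:{k:blob(ps[n]["img"],kd[k],rois[n][k]) for k in kd} for n in ps};print(obs)
for names in(("top",),("scene",),("top","scene")):
    def f(q,pr=0):
        x,y,yaw,kx,l,r=q;c,s=np.cos(yaw),np.sin(yaw);W=lambda a,b:(x+c*a-s*b,y+s*a+c*b)
        e=[]
        for n in names:
            p=ps[n]
            e+=list(hullc(p,tabpts(*W(l,96),yaw))-obs[n]['L'][0]);e+=list(hullc(p,tabpts(*W(r,-96),yaw))-obs[n]['R'][0])
            e+=list(keyc(p,*W(kx,-68))-obs[n]['T'][0]);e+=list(keyc(p,*W(kx,68))-obs[n]['P'][0])
        e.append((kx+102)*.01)
        if pr:
            for k,a in dict(L=(l,96),R=(r,-96),T=(kx,-68),P=(kx,68)).items(): print(k,np.round(W(*a),1))
        return np.array(e)
    o=least_squares(f,[540,20,-.17,-102,40,20]);print(names,np.round(o.x,3),np.round(f(o.x,1),1))
E
```

```text
{'top': {'L': (array([230.54545455, 146.70909091]), np.int32(55)), 'R': (array([297.10526316, 164.50877193]), np.int32(57)), 'T': (array([277.24590164, 218.78688525]), np.int32(61)), 'P': (array([233.3442623, 210.8852459]), np.int32(61))}, 'scene': {'L': (array([253.64197531, 245.19753086]), np.int32(162)), 'R': (array([228.36440678, 201.89830508]), np.int32(118)), 'T': (array([282.56923077, 227.36923077]), np.int32(65)), 'P': (array([307.37804878, 254.68292683]), np.int32(82))}}
L [609.8 103. ]
R [556.8 -82.6]
T [439.7 -33.6]
P [463.3 100.4]
('top',) [ 5.53752e+02  1.54050e+01 -1.74000e-01 -1.03788e+02  4.00000e+01
  2.00000e+01] [ 1.2  3.6  1.   2.8  3.6 -4.8  3.3 -3.6 -0. ]
L [606.5  99.9]
R [547.8 -84.1]
T [433.8 -32.3]
P [461.  100.9]
('scene',) [ 5.47334e+02  1.39460e+01 -2.01000e-01 -1.02000e+02  4.08500e+01
  2.00000e+01] [ 3.3 -3.6  4.6 -2.9 -3.5 -1.2 -3.8 -1.2 -0. ]
L [601.7 103.2]
R [545.8 -81.5]
T [431.2 -30.6]
P [457.2 102.8]
('top', 'scene') [ 5.44549e+02  1.65580e+01 -1.92000e-01 -1.02207e+02  3.95140e+01
  2.00000e+01] [ 1.1  6.4  0.7  6.6  2.7 -2.   2.5 -1.6  5.9 -3.8  5.8 -2.8 -2.4 -1.3
 -2.3 -1.4 -0. ]
```

```bash
cat > run.py <<'E'
from fit import *
ps={n:ctrl.capture(n) for n in("top","scene")}
rois={"top":{'L':(215,135,245,162),'R':(283,152,312,180),'T':(262,208,292,232),'P':(222,200,246,222)},
"scene":{'L':(240,228,268,260),'R':(218,188,240,215),'T':(270,215,300,235),'P':(295,245,325,268)}}
kd=dict(L='b',R='b',T='g',P='r')
obs={n:{k:blob(ps[n]["img"],kd[k],rois[n][k]) for k in kd} for n in ps}
for names in(("top",),("scene",),("top","scene")):
    def f(q,pr=0):
        x,y,yaw,kx,l,r=q*np.array([100,100,.1,100,100,100]);c,s=np.cos(yaw),np.sin(yaw);W=lambda a,b:(x+c*a-s*b,y+s*a+c*b)
        e=[]
        for n in names:
            p=ps[n]
            e+=list(hullc(p,tabpts(*W(l,96),yaw))-obs[n]['L'][0]);e+=list(hullc(p,tabpts(*W(r,-96),yaw))-obs[n]['R'][0])
            e+=list(keyc(p,*W(kx,-68))-obs[n]['T'][0]);e+=list(keyc(p,*W(kx,68))-obs[n]['P'][0])
        e.append((kx+102)*.01)
        if pr:
            for k,a in dict(L=(l,96),R=(r,-96),T=(kx,-68),P=(kx,68)).items(): print(k,np.round(W(*a),1))
        return np.array(e)
    o=least_squares(f,[5.40,.20,-1.7,-1.02,.40,.20],diff_step=1e-2);print(names,np.round(o.x,3),np.round(f(o.x,1),1))
E
python3 run.py
```

```text
L [620.2 105.4]
R [565.1 -79.3]
T [425.4 -22.5]
P [452.3 110.8]
('top',) [ 5.388  0.24  -1.995 -1.02   0.637  0.463] [ 0.3  0.1 -0.3 -0.   0.1 -0.1 -0.1  0.1  0. ]
L [619.9 105.6]
R [565.4 -79.2]
T [429.2 -22.3]
P [456.9 110.9]
('scene',) [ 5.429  0.235 -2.051 -1.019  0.587  0.43 ] [-0.  -0.   0.   0.1  0.  -0.2 -0.1  0.1  0. ]
L [620.  105.4]
R [565.2 -79.4]
T [427.3 -22.8]
P [454.3 110.5]
('top', 'scene') [ 5.56   0.205 -2.004 -1.175  0.459  0.29 ] [ 0.3  0.1 -0.2 -0.1  0.1 -0.7  0.  -0.6 -0.1 -0.   0.1  0.1  0.4 -0.5
  0.6 -0.4 -0.2]
```

Request:
send_rows([
  [1,0,0,-0.01,0,0,-0.077],
  [1,0,0,-0.01,0,0,-0.076],
  [1,-0.034,-0.018,0,0,0,0],
  [1,-0.034,-0.018,0,0,0,0],
  [1,-0.034,-0.018,0,0,0,0],
  [1,-0.034,-0.018,0,0,0,0],
  [1,-0.034,-0.018,0,0,0,0],
  [1,-0.034,-0.018,0,0,0,0],
  [1,-0.034,-0.018,0,0,0,0],
  [1,-0.034,-0.018,0,0,0,0],
])

```text
time_s: 2.75
eef_pos: [420.6, 296.2, 251.4]
ee_rot: [0.0, 0.1, 0.995, 0.0]
force: [0.3, 0.2, -0.9]
grip_width: -0.001
grip_force: 0.0
```

Request:
send_rows([
  [1,-0.034,-0.018,0,0,0,0],
  [1,-0.034,-0.018,0,0,0,0],
  [1,-0.034,-0.018,0,0,0,0],
  [1,-0.034,-0.018,0,0,0,0],
  [1,-0.034,-0.018,0,0,0,0],
  [1,-0.034,-0.018,0,0,0,0],
  [1,-0.034,-0.018,0,0,0,0],
  [1,-0.02,-0.018,0,0,0,0],
  [1,0,0,0,0,0,0],
  [1,0,0,0,0,0,0],
])

```text
time_s: 4.0
eef_pos: [643.4, 105.2, 251.3]
ee_rot: [-0.0, 0.1, 0.995, 0.0]
force: [0.3, 1.3, -0.1]
grip_width: -0.001
grip_force: 0.0
```

```bash
cat > st.py <<'E'
from h import *
from scipy.spatial.transform import Rotation as Ro
s=ctrl.sense();q=s['ee_rot'];M=Ro.from_quat([*q[1:],q[0]]).as_matrix()
print(round(s['time_s'],2),np.round(s['eef_pos'],1),'F',np.round(s['force'],1),'w',s['grip_width'],'xdeg',np.degrees(np.arctan2(M[1,0],M[0,0])),'z',np.round(M[:,2],3))
G=dict(L=(620,105.4),R=(565.2,-79.3),T=(427.3,-22.6))
for k,g in G.items(): print(k,'to go tool xy',np.round((M.T@(np.array([*g,s['eef_pos'][2]])-s['eef_pos']))[:2],1))
E
python3 st.py
```

```text
4.0 [643.4 105.2 251.3] F [ 0.3  1.3 -0.1] w -0.0005913594839671887 xdeg 168.51951307994582 z [-0.  0. -1.]
L to go tool xy [23.  -4.5]
R to go tool xy [  39.9 -196.4]
T to go tool xy [ 186.4 -168.3]
```

Request:
send_rows([
  [1,-0.01,-0.004,0,0,0,0],
  [1,0,0,0,0,0,0],
  [1,0,0,0.015,0,0,0],
  [1,0,0,0.015,0,0,0],
  [1,0,0,0.015,0,0,0],
  [1,0,0,0.01,0,0,0],
  [1,0,0,0.01,0,0,0],
  [1,0,0,0,0,0,0],
  [1,0,0,0,0,0,0],
  [1,0,0,0,0,0,0],
])

```text
time_s: 5.25
eef_pos: [653.0, 98.6, 186.8]
ee_rot: [0.0, 0.1, 0.995, 0.0]
force: [-0.6, 0.3, -0.1]
grip_width: -0.003
grip_force: 0.0
```

```bash
python3 st.py
python3 - <<'E'
from h import *
p=ctrl.capture("scene");a=p["img"][110:370,150:470,::-1];cv2.imwrite("pics/s1.png",cv2.resize(a,None,fx=2.3,fy=2.3))
E
```

```text
5.25 [653.   98.6 186.8] F [-0.6  0.3 -0.1] w -0.0025752778343654417 xdeg 168.49301609146315 z [ 0.001 -0.    -1.   ]
L to go tool xy [33.7  0. ]
R to go tool xy [  50.6 -191.9]
T to go tool xy [ 197.  -163.8]
```

View pics/s1.png

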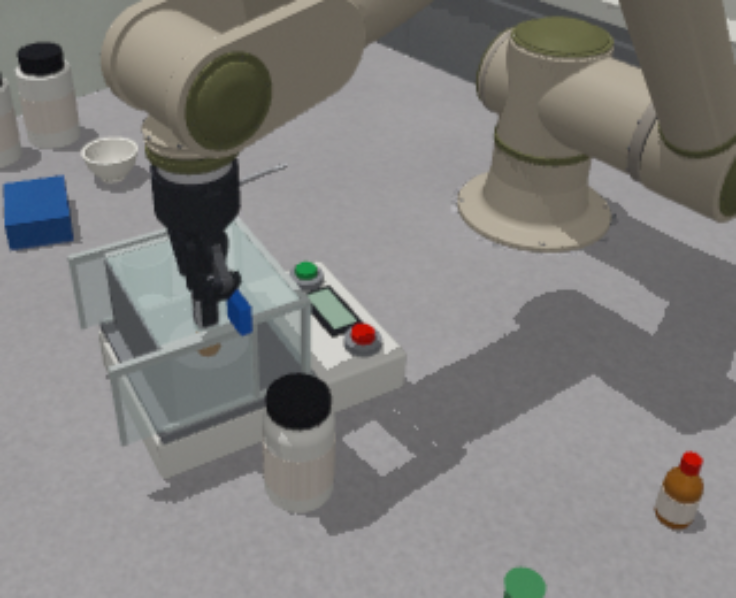

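The fingertips are just behind the left tab, with the tab at crop px (240,312) and the tips at (205,310). I'll push now.

Request:
send_rows([
  [1,0.006,0,0,0,0,0],
  [1,0.006,0,0,0,0,0],
  [1,0.006,0,0,0,0,0],
  [1,0.006,0,0,0,0,0],
  [1,0.006,0,0,0,0,0],
  [1,0.006,0,0,0,0,0],
  [1,0.006,0,0,0,0,0],
  [1,0.006,0,0,0,0,0],
  [1,0,0,0,0,0,0],
  [1,0,0,0,0,0,0],
])

```text
time_s: 6.55
eef_pos: [605.7, 108.1, 186.2]
ee_rot: [-0.0, 0.1, 0.995, -0.0]
force: [-0.1, -0.3, 0.5]
grip_width: 0.001
grip_force: 0.0
```

```bash
python3 st.py
python3 - <<'E'
from h import *
p=ctrl.capture("scene");a=p["img"][170:330,170:350,::-1];cv2.imwrite("pics/s2.png",cv2.resize(a,None,fx=3.7,fy=3.7,interpolation=2))
E
```

```text
6.55 [605.7 108.1 186.2] F [-0.1 -0.3  0.5] w 0.0014214642538035497 xdeg 168.49094420888585 z [-0.001 -0.    -1.   ]
L to go tool xy [-14.6   0.2]
R to go tool xy [   2.3 -191.7]
T to go tool xy [ 148.7 -163.7]
```

View pics/s2.png

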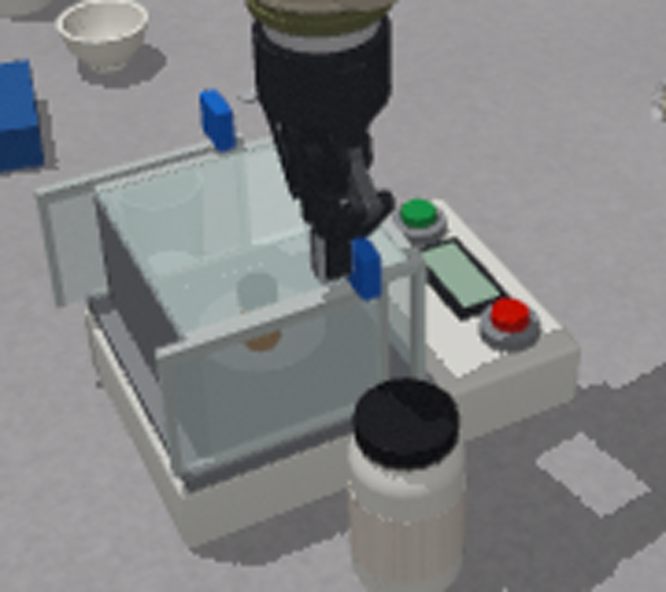

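The left door is moving cleanly. Its front edge is at crop x≈385 against the post at ≈415, so roughly 15 mm remain.

Request:
send_rows([
  [1,0.004,0,0,0,0,0],
  [1,0.004,0,0,0,0,0],
  [1,0.003,0,0,0,0,0],
  [1,0.002,0,0,0,0,0],
  [1,0,0,0,0,0,0],
  [1,0,0,0,0,0,0],
  [1,0,0,0,0,0,0],
  [1,0,0,0,0,0,0],
  [1,0,0,0,0,0,0],
  [1,0,0,0,0,0,0],
])

```text
time_s: 7.85
eef_pos: [593.0, 110.8, 186.3]
ee_rot: [-0.0, 0.1, 0.995, -0.0]
force: [-0.3, -1.0, 0.2]
grip_width: -0.002
grip_force: 0.0
```

Request:
send_rows([
  [1,0.003,0,0,0,0,0],
  [1,0.002,0,0,0,0,0],
  [1,0,0,0,0,0,0],
  [1,0,0,0,0,0,0],
  [1,0,0,0,0,0,0],
  [1,0,0,0,0,0,0],
  [1,0,0,0,0,0,0],
  [1,0,0,0,0,0,0],
  [1,0,0,0,0,0,0],
  [1,0,0,0,0,0,0],
])

```text
time_s: 9.1
eef_pos: [588.1, 111.8, 186.3]
ee_rot: [-0.0, 0.1, 0.995, 0.0]
force: [0.1, -0.2, -0.2]
grip_width: -0.003
grip_force: 0.0
```

Request:
send_rows([
  [1,0.001,0,0,0,0,0],
  [1,0.001,0,0,0,0,0],
  [1,0.001,0,0,0,0,0],
  [1,0.001,0,0,0,0,0],
  [1,0.001,0,0,0,0,0],
  [1,0,0,0,0,0,0],
  [1,0,0,0,0,0,0],
  [1,0,0,0,0,0,0],
  [1,0,0,0,0,0,0],
  [1,0,0,0,0,0,0],
])

```text
time_s: 10.35
eef_pos: [583.2, 112.8, 186.3]
ee_rot: [-0.0, 0.1, 0.995, 0.0]
force: [-0.1, -0.3, 0.3]
grip_width: 0.0
grip_force: 0.0
```

```bash
python3 st.py
python3 - <<'E'
from h import *
p=ctrl.capture("scene");a=p["img"][220:310,230:350,::-1];cv2.imwrite("pics/s3.png",cv2.resize(a,None,fx=5,fy=5,interpolation=2))
E
```

```text
10.35 [583.2 112.8 186.3] F [-0.1 -0.3  0.3] w 0.0004569804293864248 xdeg 168.49607649069432 z [-0.  0. -1.]
L to go tool xy [-37.5   0.1]
R to go tool xy [ -20.7 -191.9]
T to go tool xy [ 125.8 -163.8]
```

View pics/s3.png

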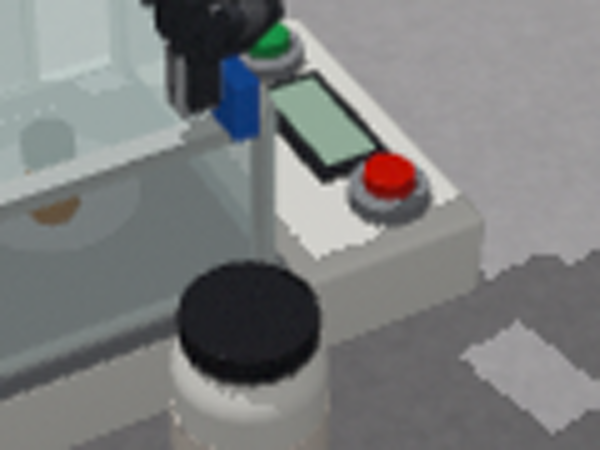

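The door edge at crop x≈262 now nearly merges with the post. I'll push the last few millimetres and watch the force.

Request:
send_rows([
  [1,0.001,0,0,0,0,0],
  [1,0.001,0,0,0,0,0],
  [1,0.001,0,0,0,0,0],
  [1,0.001,0,0,0,0,0],
  [1,0,0,0,0,0,0],
  [1,0,0,0,0,0,0],
  [1,0,0,0,0,0,0],
  [1,0,0,0,0,0,0],
  [1,0,0,0,0,0,0],
  [1,0,0,0,0,0,0],
])

```text
time_s: 11.65
eef_pos: [579.3, 113.6, 186.3]
ee_rot: [-0.0, 0.1, 0.995, 0.0]
force: [-0.9, -0.3, 0.5]
grip_width: -0.004
grip_force: 0.0
```

Request:
send_rows([
  [1,0.001,0,0,0,0,0],
  [1,0.001,0,0,0,0,0],
  [1,0.001,0,0,0,0,0],
  [1,0.001,0,0,0,0,0],
  [1,0,0,0,0,0,0],
  [1,0,0,0,0,0,0],
  [1,0,0,0,0,0,0],
  [1,0,0,0,0,0,0],
  [1,0,0,0,0,0,0],
  [1,0,0,0,0,0,0],
])

```text
time_s: 12.9
eef_pos: [577.1, 114.1, 186.4]
ee_rot: [0.002, 0.1, 0.995, 0.0]
force: [11.2, -0.5, -5.2]
grip_width: -0.002
grip_force: 5.8
```

The left door is on its stop (11 N). Now I'll retreat, lift and cross over behind the right tab.

Request:
send_rows([
  [1,-0.006,0,0,0,0,0],
  [1,-0.006,0,-0.015,0,0,0],
  [1,0,0,-0.025,0,0,0],
  [1,0,0,-0.025,0,0,0],
  [1,-0.009,-0.032,0,0,0,0],
  [1,-0.009,-0.032,0,0,0,0],
  [1,-0.009,-0.032,0,0,0,0],
  [1,-0.009,-0.032,0,0,0,0],
  [1,-0.009,-0.032,0,0,0,0],
  [1,-0.009,-0.032,0,0,0,0],
])

```text
time_s: 14.15
eef_pos: [601.6, -87.9, 251.3]
ee_rot: [-0.0, 0.1, 0.995, 0.0]
force: [-0.2, 0.6, -0.2]
grip_width: 0.004
grip_force: 0.0
```

Request:
send_rows([
  [1,0,0,0,0,0,0],
  [1,0,0,0,0,0,0],
  [1,0,0,0.02,0,0,0],
  [1,0,0,0.02,0,0,0],
  [1,0,0,0.015,0,0,0],
  [1,0,0,0.01,0,0,0],
  [1,0,0,0,0,0,0],
  [1,0,0,0,0,0,0],
  [1,0,0,0,0,0,0],
  [1,0,0,0,0,0,0],
])

```text
time_s: 15.4
eef_pos: [601.9, -86.9, 186.7]
ee_rot: [0.0, 0.1, 0.995, -0.0]
force: [-0.6, -0.4, 0.5]
grip_width: 0.001
grip_force: 0.0
```

```bash
python3 st.py
python3 - <<'E'
from h import *
p=ctrl.capture("scene");a=p["img"][160:310,180:350,::-1];cv2.imwrite("pics/s4.png",cv2.resize(a,None,fx=4,fy=4,interpolation=2))
E
```

```text
15.4 [601.9 -86.9 186.7] F [-0.6 -0.4  0.5] w 0.0006039122205735059 xdeg 168.49343489785937 z [ 0.001 -0.    -1.   ]
L to go tool xy [ 20.6 192.1]
R to go tool xy [37.5  0.2]
T to go tool xy [183.9  28.2]
```

View pics/s4.png

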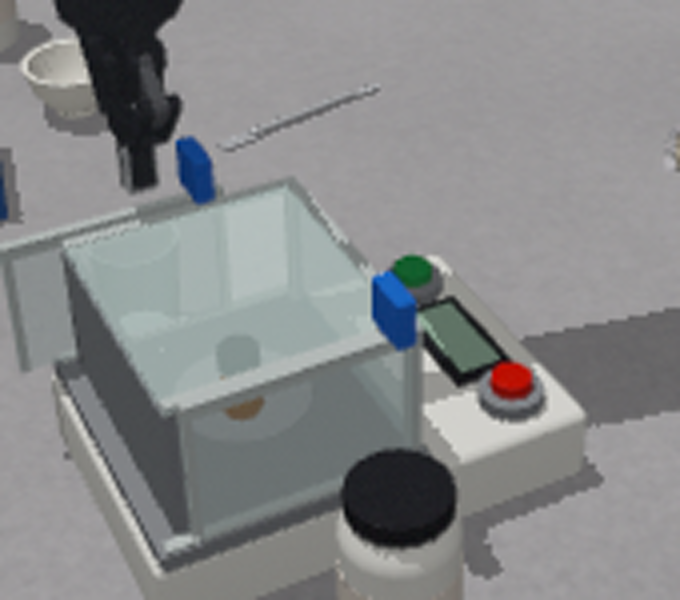

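The left door is fully shut, and the fingertips at (140,170) stand behind the right tab at (195,170). I'll push about 65 mm in total.

Request:
send_rows([
  [1,0.006,0,0,0,0,0],
  [1,0.006,0,0,0,0,0],
  [1,0.006,0,0,0,0,0],
  [1,0.006,0,0,0,0,0],
  [1,0.006,0,0,0,0,0],
  [1,0.006,0,0,0,0,0],
  [1,0.006,0,0,0,0,0],
  [1,0.006,0,0,0,0,0],
  [1,0.006,0,0,0,0,0],
  [1,0.004,0,0,0,0,0],
])

```text
time_s: 16.7
eef_pos: [544.6, -75.2, 186.3]
ee_rot: [-0.0, 0.1, 0.995, 0.0]
force: [1.1, 0.9, -0.2]
grip_width: 0.002
grip_force: 0.8
```

Request:
send_rows([
  [1,0.001,0,0,0,0,0],
  [1,0.001,0,0,0,0,0],
  [1,0.001,0,0,0,0,0],
  [1,0.001,0,0,0,0,0],
  [1,0.001,0,0,0,0,0],
  [1,0.001,0,0,0,0,0],
  [1,0,0,0,0,0,0],
  [1,0,0,0,0,0,0],
  [1,0,0,0,0,0,0],
  [1,0,0,0,0,0,0],
])

```text
time_s: 17.95
eef_pos: [538.9, -74.2, 186.2]
ee_rot: [-0.0, 0.1, 0.995, 0.0]
force: [-0.4, -0.5, 0.5]
grip_width: 0.002
grip_force: 0.1
```

Request:
send_rows([
  [1,0.001,0,0,0,0,0],
  [1,0.001,0,0,0,0,0],
  [1,0.001,0,0,0,0,0],
  [1,0,0,0,0,0,0],
  [1,0,0,0,0,0,0],
  [1,0,0,0,0,0,0],
  [1,0,0,0,0,0,0],
  [1,0,0,0,0,0,0],
  [1,0,0,0,0,0,0],
  [1,0,0,0,0,0,0],
])

```text
time_s: 19.2
eef_pos: [538.4, -74.0, 186.3]
ee_rot: [0.003, 0.1, 0.995, -0.0]
force: [16.2, -1.9, -8.1]
grip_width: 0.0
grip_force: 7.8
```

Both doors are on their stops. Next I'll retreat, lift, and move over the tare key.

Request:
send_rows([
  [1,-0.008,0,0,0,0,0],
  [1,0,0,-0.02,0,0,0],
  [1,0,0,-0.03,0,0,0],
  [1,0,0,-0.015,0,0,0],
  [1,0,0,0,0,0,0],
  [1,0.025,0.006,0,0,0,0],
  [1,0.025,0.006,0,0,0,0],
  [1,0.025,0.006,0,0,0,0],
  [1,0.025,0.005,0,0,0,0],
  [1,0.025,0.005,0,0,0,0],
])

```text
time_s: 20.45
eef_pos: [425.8, -22.3, 250.0]
ee_rot: [-0.001, 0.1, 0.995, 0.0]
force: [-0.5, 0.0, 0.4]
grip_width: -0.0
grip_force: 0.0
```

Request:
send_rows([
  [1,0,0,0,0,0,0],
  [1,0,0,0.03,0,0,0],
  [1,0,0,0.03,0,0,0],
  [1,0,0,0.03,0,0,0],
  [1,0,0,0.03,0,0,0],
  [1,0,0,0.02,0,0,0],
  [1,0,0,0,0,0,0],
  [1,0,0,0,0,0,0],
  [1,0,0,0,0,0,0],
  [1,0,0,0,0,0,0],
])

```text
time_s: 21.7
eef_pos: [427.3, -22.9, 111.8]
ee_rot: [0.001, 0.1, 0.995, -0.0]
force: [-0.1, -0.5, 0.1]
grip_width: -0.004
grip_force: 0.0
```

```bash
python3 st.py
python3 - <<'E'
from h import *
p=ctrl.capture("scene");a=p["img"][160:310,180:350,::-1];cv2.imwrite("pics/s5.png",cv2.resize(a,None,fx=4,fy=4,interpolation=2))
for n in("wrist","scene","top"):
    p=ctrl.capture(n);print(n,proj(p,[427.3,-22.6,81]))
    for k in("tare_top","right_tab"):
        for r in ctrl.landmark_of(k,p)[:1]: print(k,r['score'],r['point'],at_z(p,r['point'],81 if k[0]=='t' else 206))
E
```

```text
21.7 [427.3 -22.9 111.8] F [-0.1 -0.5  0.1] w -0.004058600919920896 xdeg 168.4939161695583 z [ 0.001 -0.    -1.   ]
L to go tool xy [-163.2  164.1]
R to go tool xy [-146.3  -27.8]
T to go tool xy [0.1 0.2]
wrist [280.26634243 252.62557071]
tare_top 0.69 [284.0, 259.3] [431.43437035 -21.45100072  81.        ]
right_tab 0.48 [153.3, 391.3] [390.32995175 -36.37071705 206.        ]
scene [283.04270969 225.41965834]
tare_top 0.65 [284.8, 226.4] [426.48437186 -15.81652003  81.        ]
right_tab 0.86 [245.3, 192.3] [518.71565704 -67.40290908 206.        ]
top [277.34906598 217.92207747]
right_tab 0.45 [294.8, 181.2] [513.94840214 -71.2199592  206.        ]
```

View pics/s5.png

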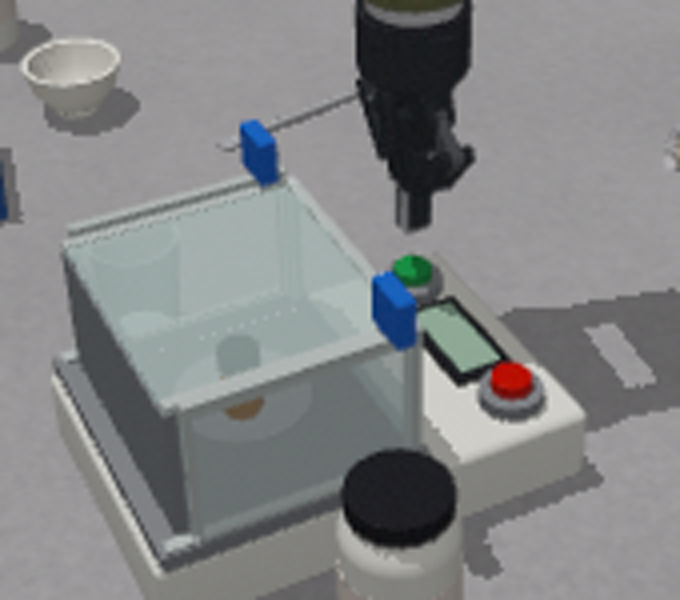

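Both doors are shut, and the fingertips at (413,215) are centred over the green key at (412,270). Pressing now.

Request:
send_rows([
  [1,-0.002,0,0.015,0,0,0],
  [1,0,0,0.012,0,0,0],
  [1,0,0,0.004,0,0,0],
  [1,0,0,0.002,0,0,0],
  [1,0,0,0.002,0,0,0],
  [1,0,0,0.001,0,0,0],
  [1,0,0,0.001,0,0,0],
  [1,0,0,0,0,0,0],
  [1,0,0,0,0,0,0],
  [1,0,0,0,0,0,0],
])

```text
time_s: 23.45
eef_pos: [429.0, -23.2, 74.9]
ee_rot: [0.0, 0.1, 0.995, -0.0]
force: [-4.5, 1.4, 11.1]
grip_width: -0.004
grip_force: 5.4
```

Request:
send_rows([
  [1,0,0,-0.01,0,0,0],
  [1,0,0,-0.02,0,0,0],
  [1,0,0,-0.03,0,0,0],
  [1,0,0,-0.03,0,0,0],
  [1,0,0,-0.03,0,0,0],
  [1,0,0,-0.03,0,0,0],
  [1,0,0,-0.02,0,0,0],
  [1,0,0,0,0,0,0],
  [1,0,0,0,0,0,0],
  [1,0,0,0,0,0,0],
])

```text
time_s: 24.7
eef_pos: [428.7, -23.1, 243.4]
ee_rot: [-0.001, 0.1, 0.995, 0.0]
force: [-0.4, 0.7, -0.4]
grip_width: 0.002
grip_force: 0.0
```

```bash
python3 st.py
python3 - <<'E'
from h import *
p=ctrl.capture("scene");a=p["img"][110:370,150:470,::-1];cv2.imwrite("pics/s6.png",cv2.resize(a,None,fx=2.3,fy=2.3))
E
```

```text
24.7 [428.7 -23.1 243.4] F [-0.4  0.7 -0.4] w 0.00199728369189142 xdeg 168.49246731138032 z [-0.001  0.001 -1.   ]
L to go tool xy [-161.8  164.1]
R to go tool xy [-144.9  -27.9]
T to go tool xy [1.5 0.2]
```

View pics/s6.png

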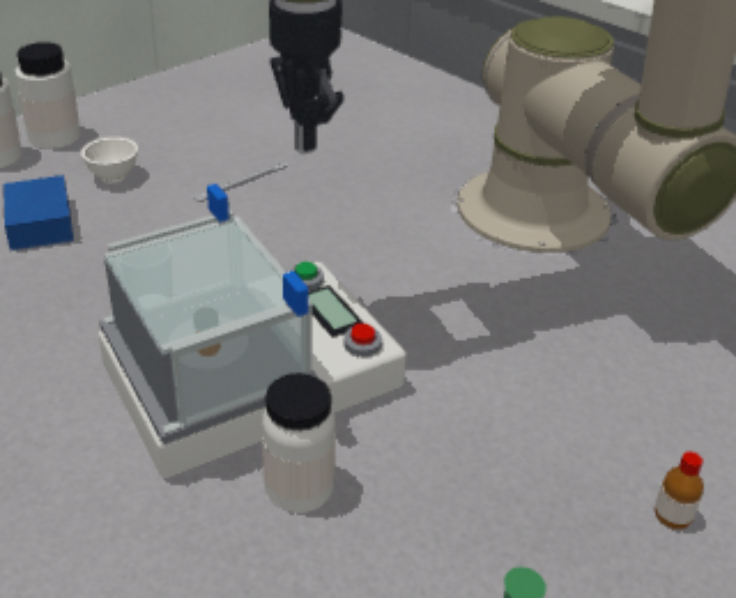

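Both doors are shut, the green key at (306,270) is up again, nothing else has moved, and the arm is clear.

```bash
python3 -c "
from rig import ctrl
print(ctrl.finish_job())"
```

```text
the job is handed in; nothing more can be done
None
```

I pushed both doors shut against their stops, pressed the tare key to its end and let it come back up, left the red key, vial and bench items untouched as far as the camera shows, and handed the job in at about 25 s; no verdict was returned.

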